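# Open the clamp and tip the fittings tray into the corner by the blue dish

## Robot

A 7-joint arm with a two-finger parallel gripper is mounted at the origin on the work surface. World frame = base frame: x ahead of the robot, y to its left, z up, the work surface at z = 0. Lengths are in mm, angles in rad, forces in N, time in s.
With the tool pointing down it reaches from about 350 to 900 mm from the base axis. Payload 8.1 kg.
Tool frame: the origin (TCP) lies on the centre line of the jaws, within the pads' length; the fingertips stand 25 mm ahead of it and the grasp point (between the pads) lies 6 mm ahead of it; y points along the fingers, x is the direction in which the jaws open and shut, and the axes are right-handed (so a half turn about y gives the same grasp; the last joint's range is limited). The gripper opens to 92 mm and grips with 3 to 60 N. Pads are 19 mm wide; open, the fingers measure 130 mm over their backs; the gripper's body (75 mm by 190 mm) begins 47 mm behind the grasp point.
Start: joints at [-1.419, 0.434, 0.025, 1.573, -0.012, 1.134, -0.075], TCP at [157.559, 604.827, 251.742] pointing down, gripper open.
Joint ranges: [-2.62, 2.62], [-0.44, 2.09], [-1.27, 1.32], [0.08, 2.57], [-1.32, 4.46], [0.12, 2], [-2.74, 2.74]. Speed limits (rad/s): [2.22, 2.22, 3.01, 3.01, 3.14, 3.14, 3.14].

## Interface

Orientations are given as a unit quaternion [x, y, z, w].
In Python, from cell import r, camera gives the robot as it stands.
- The arm moves only by the tool arm_command, never from a script. Its argument "commands" is a list of rows, each a list of 3 entries, a list of its own where there are three numbers: the opening, from 0 (shut) to 1 (fully open), then the shift along the world's x, y, z in mm, then the turn, a rotation vector about the world's x, y, z in rad. A call has 1 to 8 rows; each row shifts and turns the pose as measured when the row begins; what a row does not reach is not made up. A row lasts 1/12 s, in which the tool goes at most 41.7 mm and 7.16 degrees, less where a joint would pass 70% of its speed; a pose out of reach is approached as far as the arm can. A call with a gripper value outside its range is refused whole. The fingers move at their own pace and stop on an object; "force" is the grip in N (left out, the last holds). Time passes only in rows, so rows that do not move let the fingers close. It gives the time, the measured TCP pose, the force and the opening at its end, in the units of the state.
- r.get_state(): the state, without advancing time (a new reading comes with each control period).
- camera(name): name is "scene" or "top" or "wrist"; returns a dict with "frame" (480x640x3 uint8, blue, green, red), "z_map" (480x640 float32, mm along the optical axis (not along the pixel's ray), 0 where there is no reading), "fx", "fy", "cx", "cy" (pixels), "extrinsics" (4x4, takes a point from camera to world coordinates). Camera axes: x right, y down, z forward; pixel columns grow to the right and rows downward; lengths in mm; the calibration is good to about 2 mm. The wrist camera is an equidistant fisheye: a pixel r from the principal point sees the ray r / f radians off the axis. A picture is of the moment at which its call begins.
- r.close_job(): hands the job in, once; it reports no verdict.
The state is a dict: "time": time; "joint_positions": joint angles; "joint_vel": joint speeds; "joint_torque": joint torques, N m; "tool_pos": TCP position; "eef_rot": TCP orientation; "ft_force": force on the tool from outside, world axes, zero at the start; "wrist_torque": the same for the moment, N m; "finger_gap": opening from 0.0 (shut) to 1.0 (fully open).
Only numpy, scipy, OpenCV 4.12 (cv2) and the standard library are available. Lean on these libraries where they do the work, as an engineer would, in place of code of your own. Each camera call takes 0.05 s, during which the arm holds its last target.

## Task

On the lab bench a small blue tray of loose reactor fittings is held in its nest by a toggle clamp. Throw the clamp's red handle right back until the clamp lies open, then take the tray by the upright black tab farther from the blue dish and raise that side to about 30 degrees, until all four fittings have slid together into the corner next to the blue dish. Finish while still holding the tray tilted like that: do not put it down or let go, keep every fitting in the tray, leave the clamp open and leave the dishes, jar, glassware and wrench where they are.

Things in the scene. Friction and masses are not known exactly. Their poses are not given: they have to be found in the camera images.
- nest: Fixed aluminium plate, 12 mm thick, a 190 mm square turned by 45 degrees. Origin at its centre on the bench surface; z up, y along the tray's diagonal through the two tabs, x from the centre to the toggle clamp. Stops 5 mm high, 4 mm clear of the tray, stand round the tray's +y and -y corners.
- clamp (a joint): Toggle clamp at the nest's +x corner, rad. 0: clamped, red handle upright, steel arm level with its foot on the tray's rim. Grows as the handle is pushed towards the nest's +x (away from the tray), to 1.57: handle level, arm upright, tray free. Over centre at about 0.8: its weight carries it to the nearer end, so once past it falls open by itself; 1 to 3 N at the handle suffice.
- clamp_hinge (a point): Point on the clamp's hinge axis (the axis is parallel to the nest's y), 143 mm from the nest's centre along its x and 66 mm above the bench.
- clamp_grip (a point): Point in the middle of the clamp's red handle (a round bar 18 mm thick), 65 mm from the hinge; the handle ends 94 mm from the hinge. It swings with the clamp.
- tray: Loose blue tray, 0.3 kg, 160 mm square, 45 mm high, walls and floor 4 mm, floor grey and slick. Origin under its centre; axes parallel to the nest's at the start; its corners lie on its x and y axes, 113 mm out. An upright black tab on the +y and -y corners: 10 mm thick along x, 34 mm long along y, top 97 mm above the underside. Raised by one tab, it rocks on the opposite bottom corner.
- tab_pos (a point): Place to grip the tab at the tray's +y corner: in the tray frame 105 mm along y, 78 mm above its underside, 19 mm below the tab's top, in the middle of its thickness.
- tab_neg (a point): The same at the tray's -y corner.
- corner_pos (a point): Inner corner of the tray's floor at its +y corner (on the floor surface, where the walls meet). The fittings start to slide at some 10 degrees of tilt and run along the walls into the corner by 20 to 30 degrees.
- corner_neg (a point): Inner corner of the tray's floor at its -y corner.
- fitting1: Loose steel hexagonal cap nut, 21 mm across its points, 13 mm high, about 30 g, lying on the tray's floor near the middle. Origin at the centre of its underside.
- fitting2: Loose brass round plug, 20 mm in diameter, 12 mm high, about 30 g, lying on the tray's floor near the middle. Origin at the centre of its underside.
- fitting3: Loose steel hexagonal cap nut, 21 mm across its points, 13 mm high, about 30 g, lying on the tray's floor near the middle. Origin at the centre of its underside.
- fitting4: Loose brass round plug, 20 mm in diameter, 12 mm high, about 30 g, lying on the tray's floor near the middle. Origin at the centre of its underside.
- dish_blue: Small blue dish, 68 mm across, 22 mm high, standing on the bench beyond one of the two tabbed corners of the tray, about 195 mm from the nest's centre along its y or -y. It marks the corner to gather in. Origin at the centre of its underside. Leave it alone.
- dish_orange: Orange dish of the same size beyond the opposite corner. Leave it alone.
- bottle: Silver jar with a blue cap, 70 mm across, 150 mm high, on the left of the bench. Leave it alone.
- flask: Glass conical flask, 76 mm across, 112 mm high, on the right of the bench. Leave it alone.
- beaker: Glass beaker, 64 mm across, 85 mm high, on the left of the bench. Leave it alone.
- wrench: Steel wrench, 170 mm long, lying on the right of the bench. Leave it alone.
Mind the look-alikes: they are no part of the job. Several things have the shape of the tray; the one meant has the colours described above.

How it is judged:
By the outcome, as a careful person would: the job done as asked, in the order asked, and still so for the second after the job is handed in, while the arm keeps its last pose, push and grip.
It also fails if it takes over 51 s, if anything falls off the work surface, if the arm or the gripper's body presses on something with over 40 N, if the wrist force passes 120 N, or if a joint passes its speed limit or range.

## Working session

There is one attempt and no reset: what is moved stays moved. The work goes in short steps, Python scripts to look and compute and a tool call to move; the robot and the scene stay as the last step left them, time stands still between calls to the robot, and variables do not carry over. Pictures are saved under pics/ and viewed, and the job is handed in when it is done.

Besides the shell and the picture viewer there is one more tool, called after "Emit:" as name(argument=value, ...) on one line, values as JSON. arm_command: Moves the arm, as the interface text tells. Its arguments: {"type":"object","properties":{"commands":{"type":"array"},"force":{"type":"number"}},"required":["commands"]}

```bash
mkdir -p pics; ls
python3 - <<'E'
from cell import r,camera
import cv2,numpy as np
for n in ["scene","top","wrist"]:
    c=camera(n); cv2.imwrite(f"pics/{n}0.png",c["frame"]); np.savez(f"{n}0.npz",**c)
    print(n,c["fx"],c["fy"],c["cx"],c["cy"],np.round(c["extrinsics"],3).tolist())
s=r.get_state(); print(s)
E
```

```text
pics
scene 515.4953667639805 515.4953667639805 317.0022292262241 227.6360632041813 [[-0.833, 0.461, -0.306, 834.552], [0.553, 0.682, -0.478, 531.892], [-0.012, -0.568, -0.823, 1060.988], [0.0, 0.0, 0.0, 1.0]]
top 443.6342923068196 443.6342923068196 324.51284449088854 230.4536150455247 [[-0.004, -0.996, 0.089, 386.934], [-1.0, 0.002, -0.024, -1.607], [0.024, -0.089, -0.996, 1306.644], [0.0, 0.0, 0.0, 1.0]]
wrist 371.64829954431775 371.64829954431775 324.69166393191733 241.91979713611127 [[0.251, 0.924, 0.287, 80.486], [0.968, -0.239, -0.076, 623.902], [-0.001, 0.297, -0.955, 383.132], [0.0, 0.0, 0.0, 1.0]]
{'time': 0.15, 'joint_positions': array([-1.4185933 ,  0.43503852,  0.02499168,  1.57385862, -0.01159199,
        1.13398138, -0.07507087]), 'joint_vel': array([-0.00158028, -0.00422338,  0.00036325, -0.0041108 ,  0.0007461 ,
        0.00113218, -0.00104612]), 'joint_torque': array([ 1.91801082e-03, -6.68266940e+01,  9.85809043e-01, -3.14694464e+01,
       -6.05487172e-02,  3.94083734e-02,  8.63310106e-05]), 'tool_pos': array([157.50258028, 604.4796369 , 251.152003  ]), 'eef_rot': array([ 0.55976608,  0.43211292, -0.43269624, -0.55920866]), 'ft_force': array([ 0.14634728,  0.34195333, -0.4666732 ]), 'wrist_torque': array([-0.00952079,  0.01885738,  0.00550258]), 'finger_gap': 0.9958155885734976}
```

View pics/scene0.png

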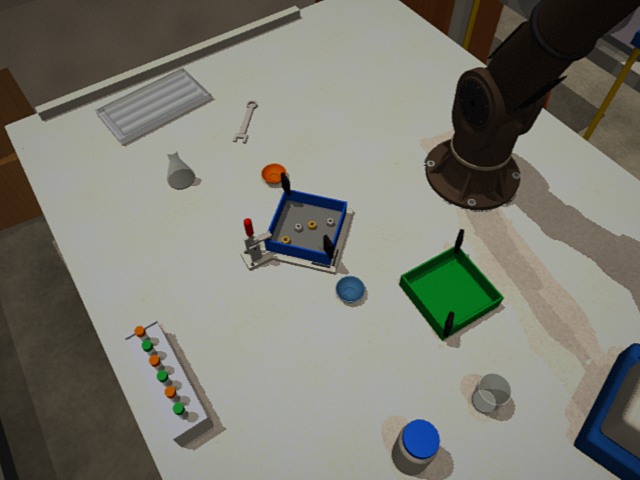

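View pics/top0.png

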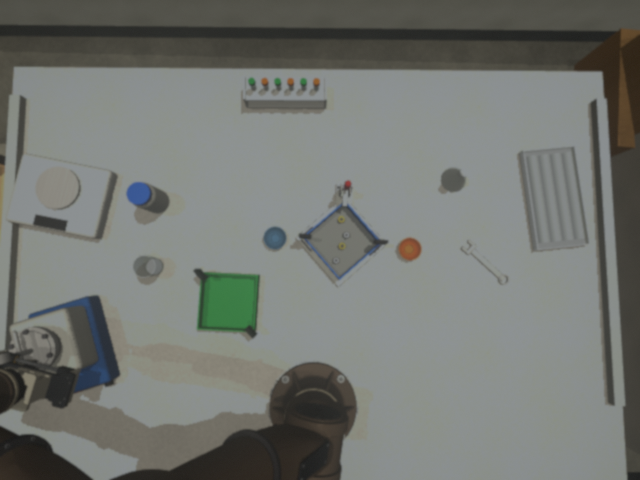

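The tray is the blue one with a grey floor, at top (342,241) and scene (310,225). The look-alikes are a green tray at top (228,301) and a larger blue object at top (100,340). The red handle is at top (347,185), the blue dish at (274,238) and the orange dish at (409,249). I'll measure these with the depth maps and enlarge a crop of each view.

```bash
cat > h.py <<'E'
import numpy as np,cv2
def cloud(c):
    v,u=np.mgrid[0:480,0:640]; z=c["z_map"].astype(float)
    P=np.stack([(u-c["cx"])/c["fx"]*z,(v-c["cy"])/c["fy"]*z,z],-1)
    E=c["extrinsics"]; W=P@E[:3,:3].T+E[:3,3]; W[z==0]=np.nan; return W
def st(W,m):
    p=W[m]; p=p[np.isfinite(p[:,0])]; return len(p),np.round(np.median(p,0),1),np.round(p.min(0),1),np.round(p.max(0),1)
E
python3 - <<'E'
from h import *
for n in ["scene","top"]:
    c=dict(np.load(n+"0.npz")); W=cloud(c); hsv=cv2.cvtColor(c["frame"],cv2.COLOR_BGR2HSV)
    H,S,V=[hsv[...,i].astype(int) for i in range(3)]
    reg=(W[...,0]>350)&(W[...,0]<800)&(abs(W[...,1]+30)<230)
    red=((H<5)|(H>174))&(S>150)&reg
    print(n,"red",st(W,red))
    blue=(H>95)&(H<130)&(S>120)&reg
    k,l,s,_=cv2.connectedComponentsWithStats(blue.astype(np.uint8))
    for i in range(1,k):
        if s[i,4]>15: print(" blue",s[i],st(W,l==i))
    org=(H>=5)&(H<16)&(S>150)&reg
    k,l,s,_=cv2.connectedComponentsWithStats(org.astype(np.uint8))
    for i in range(1,k):
        if s[i,4]>15: print(" org",s[i],st(W,l==i))
    blk=(V<45)&reg&(W[...,2]>60)
    k,l,s,_=cv2.connectedComponentsWithStats(blk.astype(np.uint8))
    for i in range(1,k):
        if s[i,4]>5: print(" blk",s[i],st(W,(l==i)),"toppart",st(W,(l==i)&(W[...,2]>95)))
    # blue rim
    rim=blue&(W[...,2]>52)&(W[...,2]<62)
    p=W[rim]; x=p[:,:2]
    print(" rim extremes",[np.round(p[f(p[:,a])],1) for a in(0,1) for f in(np.argmin,np.argmax)])
    if n=="scene": a=c["frame"][130:310,200:400]
    else: a=c["frame"][160:300,240:430]
    cv2.imwrite(f"pics/{n}_crop.png",cv2.resize(a,None,fx=4 if n=="top" else 3.3,fy=4 if n=="top" else 3.3,interpolation=cv2.INTER_CUBIC))
E
```

```text
scene red (123, array([616.2, -86.3, 142.2]), array([ 464.2, -194. ,   63. ]), array([622.9,  37.7, 164.3]))
 blue [ 268  190   79   62 1013] (1013, array([ 426.6, -127.8,   44.6]), array([ 361.4, -191.8,    2. ]), array([561.9,  39.8, 113.5]))
 blue [265 239  66  26 721] (721, array([530.4, -30.6,  40.4]), array([478.8, -91.9,  10.2]), array([583.8,  32.7,  65.1]))
 blue [336 277  29  25 555] (555, array([476.2, 105.4,  12.1]), array([4.478e+02, 7.680e+01, 4.000e-01]), array([511.7, 142.1,  29.2]))
 org [271 175  11   9  23] (23, array([ 460.3, -252.5,   23.6]), array([ 440.3, -259.8,   12.9]), array([ 469.1, -199.8,  107.4]))
 blk [281 173  10  23 126] (126, array([ 467.1, -180.8,   91.5]), array([ 460.4, -203.3,   60.3]), array([ 469.9, -168.7,  115. ])) toppart (60, array([ 466.2, -184.1,  107.3]), array([ 460.4, -202.8,   95.6]), array([ 469.9, -168.7,  115. ]))
 blk [324 235  11  24 157] (157, array([483.2,  26.8,  96.1]), array([475.1,   5.6,  60.1]), array([485.9,  39.8, 114.8])) toppart (80, array([482.3,  25.8, 108.9]), array([475.1,   5.6,  95.9]), array([485.1,  39.3, 114.8]))
 rim extremes [array([361.4, -78.6,  53.7]), array([582. , -89.4,  58.3]), array([ 468.6, -189.9,   56.8]), array([485. ,  32.7,  59.5])]
top red (1, array([614.5, -91.8, 160.2]), array([614.5, -91.8, 160.2]), array([614.5, -91.8, 160.2]))Traceback (most recent call last):
  File "<stdin>", line 23, in <module>
    return _wrapfunc(a, 'argmin', axis=axis, out=out, **kwds)
    return bound(*args, **kwds)
ValueError: attempt to get argmin of an empty sequence
```

```bash
ls pics
```

```text
scene0.png
scene_crop.png
top0.png
wrist0.png
```

View pics/scene_crop.png

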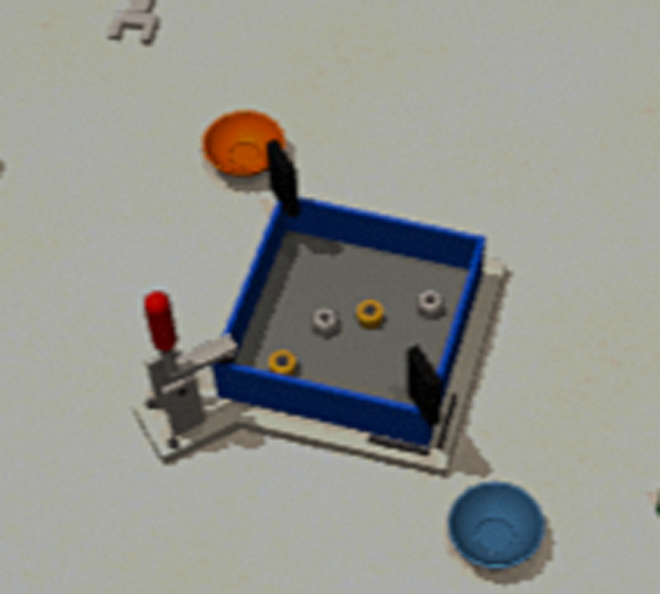

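The scene crop confirms the right tray: blue walls, grey floor and two steel plus two brass fittings. Its red handle is at crop (160,320), the orange-side tab at (283,180) and the blue-side tab at (423,385). I'll refine the tab and handle positions with the top camera.

Run:
```python
from h import *
c=dict(np.load("top0.npz")); W=cloud(c); f=c["frame"]; hsv=cv2.cvtColor(f,cv2.COLOR_BGR2HSV)
H,S,V=[hsv[...,i].astype(int) for i in range(3)]
cv2.imwrite("pics/top_crop.png",cv2.resize(f[160:300,240:430],None,fx=4,fy=4,interpolation=cv2.INTER_CUBIC))
reg=np.zeros(V.shape,bool); reg[170:290,245:425]=1
E=c["extrinsics"]
def ray(u,v,z):
    d=E[:3,:3]@np.array([(u-c["cx"])/c["fx"],(v-c["cy"])/c["fy"],1]); return E[:3,3]+d*(z-E[2,3])/d[2]
for nm,m in dict(blk=reg&(V<60)&(S<120),red=reg&((H<6)|(H>172))&(S>100),blue=reg&(H>95)&(H<130)&(S>90),org=reg&(H>4)&(H<20)&(S>130)).items():
    k,l,s,ce=cv2.connectedComponentsWithStats(m.astype(np.uint8),connectivity=8)
    for i in range(1,k):
        if s[i,4]>8:
            z={'blk':109,'red':130,'blue':11,'org':11}[nm]
            print(nm,s[i],ce[i].round(1),"ray@%d"%z,ray(*ce[i],z)[:2].round(1),st(W,l==i))
# high points near tray
m=reg&(W[...,2]>98)&(W[...,2]<125); k,l,s,ce=cv2.connectedComponentsWithStats(m.astype(np.uint8),connectivity=8)
for i in range(1,k): print("hi",s[i],ce[i].round(1),W[l==i].mean(0).round(1))
m=reg&(W[...,2]>125);print(W[m].round(1))
# scene: tab +x face
c=dict(np.load("scene0.npz")); W=cloud(c); V=cv2.cvtColor(c["frame"],cv2.COLOR_BGR2HSV)[...,2]
for y0 in (-184,26):
    m=(V<45)&(abs(W[...,0]-475)<25)&(abs(W[...,1]-y0)<30)&(W[...,2]>70)&(W[...,2]<115)
    p=W[m]; print(len(p),p.mean(0).round(1),np.percentile(p,[5,50,95],axis=0).round(1).tolist())
```

```text
blk [303 236   7   2  12] [306.  236.4] ray@109 [478.2  19.3] (12, array([479.1,  19.3, 109.7]), array([476.4,  11.1, 105.1]), array([479.6,  27.4, 111.7]))
blk [374 240   9   4  16] [377.  241.8] ray@109 [ 463.2 -173.2] (15, array([ 462.6, -172.9,  107.7]), array([ 461. , -186.4,   80.8]), array([ 467.1, -168.6,  114.5]))
red [346 181   4   6  20] [347.5 183.5] ray@130 [619.2 -92.9] (20, array([613.6, -90.7, 159.8]), array([607.5, -94.8, 151.7]), array([620.3, -86.6, 162.5]))
blue [348 206  30  33  68] [362.7 222.8] ray@11 [ 525.5 -145.9] (68, array([ 520. , -142.2,   54.4]), array([ 477. , -180.7,   40.4]), array([568.8, -99.4,  62. ]))
blue [307 223  13  11  20] [312.3 228.8] ray@11 [507.8   2.5] (20, array([502.8,   3.2,  57.9]), array([491.5, -16.7,  43.7]), array([520.6,  17.3,  61.3]))
blue [271 235   9   8  52] [274.7 238.3] ray@11 [480.3 112.5] (51, array([481.7, 112.6,   4.5]), array([469.9, 100.4,  -3.2]), array([491. , 123.9,   9.9]))
blue [368 245  10   9  17] [371.9 249.6] ray@11 [ 446.4 -171.8] (17, array([ 443.2, -165.3,   56.2]), array([ 434.7, -180.7,   41.7]), arra
[... 893 characters left out ...]
8 156.4]
 [612.1 -97.2 158.9]
 [613.5 -82.8 137.8]
 [610.9 -84.5 151.5]
 [609.5 -86.7 158.6]
 [609.6 -89.3 157.9]
 [609.1 -91.7 160.8]
 [609.4 -94.5 159.2]
 [610.5 -97.6 153.7]
 [611.1 -82.9 136.4]
 [608.5 -84.6 150. ]
 [608.1 -87.1 151.9]
 [607.5 -89.5 155.4]
 [608.2 -92.4 151.7]
 [607.6 -94.8 154.8]
 [610.5 -98.7 139.6]
 [610.1 -83.5 127.2]
 [608.  -85.4 138.5]
 [607.  -87.7 143.6]
 [606.2 -90.1 147.8]
 [606.2 -92.7 147.8]
 [607.6 -96.  140.6]
 [606.7 -88.6 130.8]
 [606.6 -91.3 131.4]
 [606.4 -93.9 132.3]]
105 [ 466.3 -183.6   95.5] [[462.5, -199.8, 73.9], [467.0, -182.3, 97.5], [469.0, -170.5, 112.4]]
136 [482.2  25.4  97.1] [[477.5, 8.7, 73.3], [483.1, 26.6, 100.1], [485.0, 38.8, 112.2]]
```

View pics/top_crop.png

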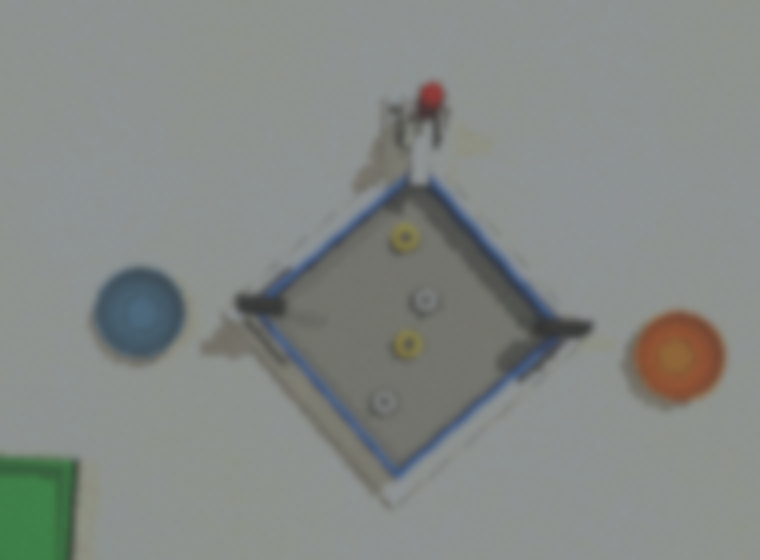

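```bash
cat >> h.py <<'E'
from scipy.spatial.transform import Rotation as R
def show():
    from cell import r
    s=r.get_state(); M=R.from_quat(s["eef_rot"]).as_matrix()
    print("t",round(s["time"],2),"pos",s["tool_pos"].round(1),"gap",round(s["finger_gap"],3),"F",s["ft_force"].round(1))
    print("jaw x",M[:,0].round(3),"y",M[:,1].round(3),"z",M[:,2].round(3)); print("q",s["joint_positions"].round(2))
    return s,M
E
python3 - <<'E'
from h import *
s,M=show()
ya=-0.0766; X=np.array([np.cos(ya),np.sin(ya),0]);Y=np.array([-np.sin(ya),np.cos(ya),0])
c=np.array([472.5,-80.8,0])
# desired: fingers down, jaw +-X
for sg in (1,-1):
    D=np.stack([sg*X,[0,0,-1],np.cross(sg*X,[0,0,-1])],1)
    print(sg,(R.from_matrix(D)*R.from_matrix(M).inv()).as_rotvec().round(3))
print("hinge",c+143*X,"tabneg",c-105*Y)
E
```

```text
t 0.15 pos [157.5 604.5 251.2] gap 0.996 F [ 0.1  0.3 -0.5]
jaw x [ 0.252  0.968 -0.001] y [-0.    -0.001 -1.   ] z [-0.968  0.252 -0.   ]
q [-1.42  0.44  0.02  1.57 -0.01  1.13 -0.08]
1 [ 1.000e-03 -1.000e-03 -1.393e+00]
-1 [1.000e-03 1.000e-03 1.749e+00]
hinge [615.08067455 -91.74309113   0.        ] tabneg [ 464.46486316 -185.49210369    0.        ]
```

Emit:
arm_command(commands=[[0,[17,-29,0],[0,0,-0.06]],[0,[17,-29,0],[0,0,-0.06]],[0,[17,-29,0],[0,0,-0.06]],[0,[17,-29,0],[0,0,-0.06]],[0,[17,-29,0],[0,0,-0.06]],[0,[17,-29,0],[0,0,-0.06]],[0,[17,-29,0],[0,0,-0.06]],[0,[17,-29,0],[0,0,-0.06]]], force=20)

```text
time: 0.82
tool_pos: [289.9, 367.4, 247.6]
eef_rot: [-0.646, -0.283, 0.286, 0.648]
ft_force: [1.2, 0.1, -0.7]
finger_gap: 0.467
```

Emit:
arm_command(commands=[[0,[17,-29,0],[0,0,-0.06]],[0,[17,-29,0],[0,0,-0.06]],[0,[17,-29,0],[0,0,-0.06]],[0,[17,-29,0],[0,0,-0.06]],[0,[17,-29,0],[0,0,-0.06]],[0,[17,-29,0],[0,0,-0.06]],[0,[17,-29,0],[0,0,-0.06]],[0,[17,-29,0],[0,0,-0.06]]])

```text
time: 1.48
tool_pos: [429.0, 121.9, 247.8]
eef_rot: [-0.696, -0.113, 0.116, 0.7]
ft_force: [0.2, 0.8, -0.4]
finger_gap: 0.0
```

```bash
python3 -c "
from h import *
show()"
```

```text
t 1.48 pos [429.  121.9 247.8] gap 0.0 F [ 0.2  0.8 -0.4]
jaw x [ 0.948  0.319 -0.003] y [-0.005  0.005 -1.   ] z [-0.319  0.948  0.006]
q [-0.81  0.14  0.47  2.02 -0.08  1.    0.03]
```

Emit:
arm_command(commands=[[0,[19,-30,0],[0,0,-0.06]],[0,[19,-30,0],[0,0,-0.06]],[0,[19,-30,0],[0,0,-0.06]],[0,[19,-30,0],[0,0,-0.06]],[0,[19,-30,0],[0,0,-0.06]],[0,[19,-30,0],[0,0,-0.06]],[0,[19,-30,0],[0,0,-0.05]],[0,[0,0,0],[0,0,0]]])

```text
time: 2.15
tool_pos: [567.2, -106.3, 248.1]
eef_rot: [-0.705, 0.04, -0.04, 0.707]
ft_force: [-0.6, -0.4, 0.0]
finger_gap: 0.005
```

```bash
python3 -c "
from h import *
show()"
```

```text
t 2.15 pos [ 567.2 -106.3  248.1] gap 0.005 F [-0.6 -0.4  0. ]
jaw x [ 0.994 -0.113  0.   ] y [ 0.001  0.003 -1.   ] z [0.113 0.994 0.003]
q [-0.38  0.4   0.66  1.74 -0.28  1.1   0.26]
```

Emit:
arm_command(commands=[[0,[-1,5,-22],[0,0,0.01]],[0,[-1,5,-22],[0,0,0.01]],[0,[-1,4,-22],[0,0,0.01]],[0,[-1,3,-22],[0,0,0]],[0,[0,0,-4],[0,0,0]],[0,[0,0,0],[0,0,0]]])

```text
time: 2.65
tool_pos: [563.9, -94.1, 152.7]
eef_rot: [-0.706, 0.031, -0.032, 0.706]
ft_force: [-0.1, -0.2, 0.5]
finger_gap: 0.005
```

Run:
```python
from h import *
show()
from cell import camera
c=camera("scene"); cv2.imwrite("pics/scene1.png",cv2.resize(c["frame"][100:310,180:440],None,fx=3,fy=2.8)[:590])
```

```text
t 2.65 pos [563.9 -94.1 152.7] gap 0.005 F [-0.1 -0.2  0.5]
jaw x [ 0.996 -0.09   0.002] y [ 0.002 -0.    -1.   ] z [0.09  0.996 0.   ]
q [-0.35  0.5   0.6   1.86 -0.35  0.89  0.33]
```

View pics/scene1.png

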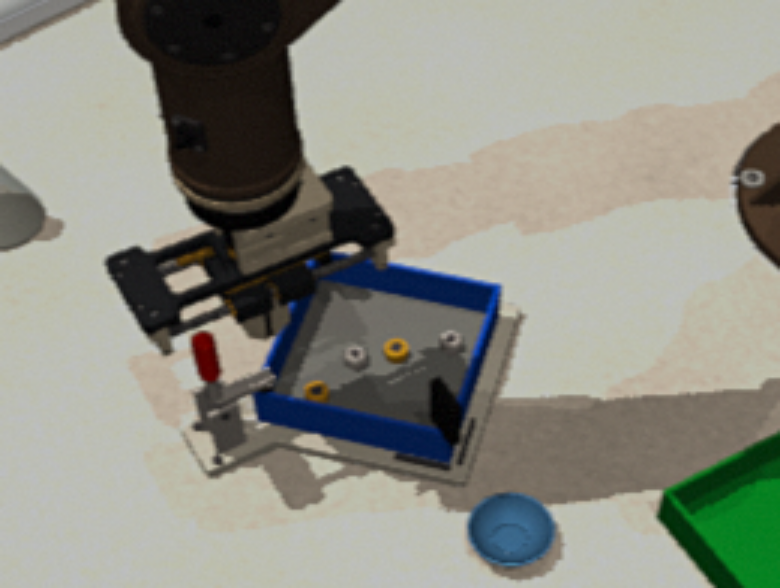

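Emit:
arm_command(commands=[[0,[10,0,0],[0,0,0]],[0,[10,0,0],[0,0,0]],[0,[8,-1,0],[0,0,0]],[0,[8,-1,0],[0,0,0]],[0,[8,-1,-1],[0,0,0]],[0,[8,-1,-1],[0,0,0]],[0,[8,-1,-2],[0,0,0]],[0,[8,0,-2],[0,0,0]]])

```text
time: 3.37
tool_pos: [642.1, -100.2, 153.4]
eef_rot: [-0.706, 0.028, -0.035, 0.707]
ft_force: [0.5, 0.1, -0.2]
finger_gap: 0.006
```

Emit:
arm_command(commands=[[0,[8,-1,-2],[0,0,0]],[0,[8,-1,-2],[0,0,0]],[0,[8,-1,-3],[0,0,0]],[0,[8,-1,-3],[0,0,0]],[0,[0,0,0],[0,0,0]],[0,[0,0,0],[0,0,0]]])

```text
time: 3.87
tool_pos: [679.9, -104.8, 141.0]
eef_rot: [0.706, -0.027, 0.035, -0.706]
ft_force: [-0.1, 0.1, 0.3]
finger_gap: 0.002
```

Run:
```python
from h import *
show()
from cell import camera
c=camera("scene"); cv2.imwrite("pics/scene2.png",cv2.resize(c["frame"][100:310,180:440],None,fx=3,fy=2.8)[:590])
```

```text
t 3.87 pos [ 679.9 -104.8  141. ] gap 0.002 F [-0.1  0.1  0.3]
jaw x [ 0.996 -0.088  0.011] y [ 0.011 -0.001 -1.   ] z [0.088 0.996 0.   ]
q [-0.27  0.68  0.57  1.57 -0.41  1.    0.33]
```

View pics/scene2.png

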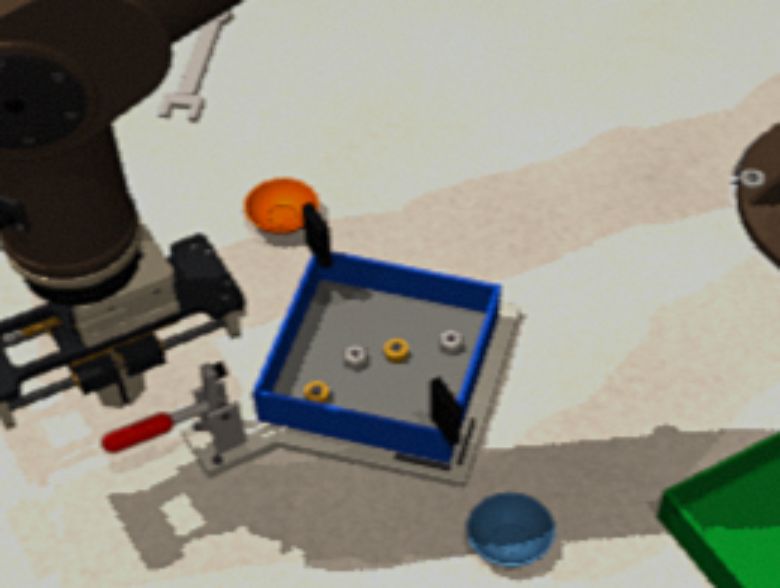

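The clamp is open: in the crop the red handle lies level at (140,432) and the arm is upright at (213,385). Next I move above the tab on the orange side.

Emit:
arm_command(commands=[[0,[0,0,25],[0,0,0]],[0,[-10,-8,30],[0,0,0]],[0.5,[-30,-12,10],[0,0,0]],[0.5,[-35,-12,0],[0,0,0]],[0.5,[-35,-12,0],[0,0,0]],[0.5,[-35,-12,0],[0,0,0]],[0.5,[-35,-12,0],[0,0,0]],[0.5,[-25,-10,0],[0,0,0]]])

```text
time: 4.58
tool_pos: [468.4, -179.7, 206.9]
eef_rot: [-0.706, 0.024, -0.032, 0.707]
ft_force: [-0.6, -0.7, 0.1]
finger_gap: 0.391
```

Run:
```python
from h import *
show()
```

```text
t 4.58 pos [ 468.4 -179.7  206.9] gap 0.391 F [-0.6 -0.7  0.1]
jaw x [ 0.997 -0.079  0.012] y [ 0.013  0.002 -1.   ] z [0.079 0.997 0.003]
q [-0.26  0.31  0.67  1.98 -0.25  0.92  0.45]
```

Emit:
arm_command(commands=[[0.5,[0,-2,-10],[0,0.012,0]],[0.5,[0,-2,-30],[0,0,0]],[0.5,[0,-2,-10],[0,0,0]],[0.5,[0,0,0],[0,0,0]]])

```text
time: 4.92
tool_pos: [461.6, -188.7, 158.2]
eef_rot: [-0.705, 0.03, -0.032, 0.708]
ft_force: [-0.6, 0.2, 0.1]
finger_gap: 0.499
```

Run:
```python
from h import *
show()
from cell import camera
c=camera("wrist"); cv2.imwrite("pics/wrist3.png",c["frame"])
c=camera("scene"); W=cloud(c); V=cv2.cvtColor(c["frame"],cv2.COLOR_BGR2HSV)[...,2]
for y0 in (-184,26):
    m=(V<45)&(abs(W[...,0]-475)<25)&(abs(W[...,1]-y0)<30)&(W[...,2]>70)&(W[...,2]<113)
    p=W[m]; print(len(p),np.percentile(p,[5,50,95],axis=0).round(1).tolist())
```

```text
t 4.92 pos [ 461.6 -188.7  158.2] gap 0.499 F [-0.6  0.2  0.1]
jaw x [ 0.996 -0.087  0.004] y [ 0.004  0.005 -1.   ] z [0.087 0.996 0.005]
q [-0.2   0.38  0.63  2.03 -0.31  0.82  0.53]
104 [[462.5, -200.8, 71.8], [466.9, -182.2, 96.7], [469.0, -170.1, 111.2]]
128 [[477.6, 8.4, 73.7], [483.0, 26.4, 99.1], [485.1, 38.8, 112.1]]
```

View pics/wrist3.png

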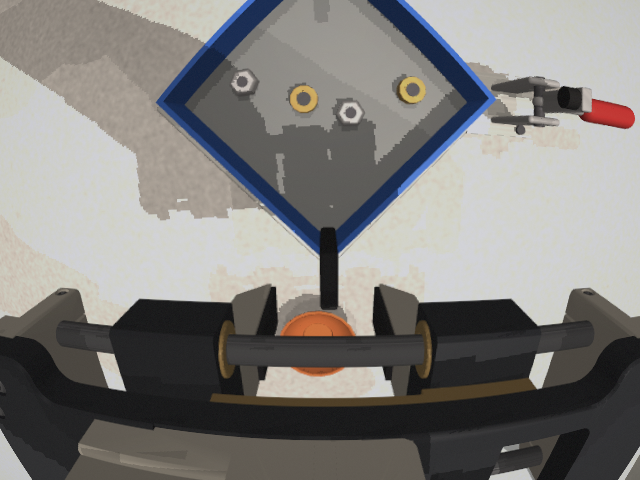

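The wrist view shows the tab at (329,265) between the open fingers at about (255,310) and (393,310), with the clamp open at right. I descend onto the tab.

Emit:
arm_command(commands=[[0.5,[1,1,-20],[0,0,0]],[0.5,[1,1,-20],[0,0,0]],[0.5,[0,1,-15],[0,0,0]],[0.5,[0,0,-4],[0,0,0]],[0.5,[0,0,0],[0,0,0]]])

```text
time: 5.43
tool_pos: [470.9, -185.1, 103.3]
eef_rot: [-0.705, 0.025, -0.034, 0.708]
ft_force: [-0.2, -1.1, 0.4]
finger_gap: 0.495
```

Run:
```python
from h import *
show()
```

```text
t 5.43 pos [ 470.9 -185.1  103.3] gap 0.495 F [-0.2 -1.1  0.4]
jaw x [ 0.996 -0.083  0.013] y [ 0.013  0.003 -1.   ] z [0.083 0.997 0.004]
q [-0.15  0.47  0.57  2.07 -0.4   0.7   0.6 ]
```

Emit:
arm_command(commands=[[0.5,[-4,0,-5],[0,0.012,0]],[0.5,[-1,0,-1],[0,0,0]],[0.5,[0,0,0],[0,0,0]]])

```text
time: 5.68
tool_pos: [467.6, -185.3, 99.3]
eef_rot: [-0.706, 0.028, -0.03, 0.707]
ft_force: [0.6, 0.2, 0.8]
finger_gap: 0.5
```

Run:
```python
from h import *
show()
```

```text
t 5.68 pos [ 467.6 -185.3   99.3] gap 0.5 F [0.6 0.2 0.8]
jaw x [ 0.997 -0.081  0.003] y [ 0.003  0.002 -1.   ] z [0.081 0.997 0.003]
q [-0.15  0.48  0.57  2.07 -0.4   0.7   0.6 ]
```

Emit:
arm_command(commands=[[0.5,[-3,0,-3],[0,0,0]],[0.5,[0,0,0],[0,0,0]],[0.05,[0,0,0],[0,0,0]],[0.05,[0,0,0],[0,0,0]],[0.05,[0,0,0],[0,0,0]],[0.05,[0,0,0],[0,0,0]],[0.05,[0,0,0],[0,0,0]],[0.05,[0,0,0],[0,0,0]]], force=35)

```text
time: 6.35
tool_pos: [465.2, -185.8, 98.0]
eef_rot: [-0.706, 0.027, -0.031, 0.707]
ft_force: [-0.9, 0.3, 1.7]
finger_gap: 0.117
```

Emit:
arm_command(commands=[[0,[0,0,0],[0,0,0]],[0,[0,0,0],[0,0,0]],[0,[0,0,0],[0,0,0]]])

```text
time: 6.6
tool_pos: [464.6, -186.1, 98.0]
eef_rot: [-0.706, 0.027, -0.03, 0.707]
ft_force: [-0.1, -0.7, 2.5]
finger_gap: 0.102
```

Run:
```python
from h import *
s,M=show()
# plan for tilt about nest X, pivot at tray y=+113,z=0
ya=-0.0766; X=np.array([np.cos(ya),np.sin(ya),0]);Y=np.array([-np.sin(ya),np.cos(ya),0])
c=np.array([472.5,-80.8,12]); P=c+113*Y
for d in range(0,31,3):
    p=P+R.from_rotvec(-np.radians(d)*X).apply(s["tool_pos"]-P); print(d,p.round(1))
print((-np.radians(3)*X).round(4))
```

```text
t 6.6 pos [ 464.6 -186.1   98. ] gap 0.102 F [-0.1 -0.7  2.5]
jaw x [ 0.997 -0.081  0.005] y [ 0.005  0.002 -1.   ] z [0.081 0.997 0.002]
q [-0.14  0.47  0.57  2.08 -0.4   0.69  0.6 ]
0 [ 464.6 -186.1   98. ]
3 [ 465.  -181.4  109.4]
6 [ 465.4 -176.   120.4]
9 [ 465.9 -170.   131.2]
12 [ 466.4 -163.5  141.6]
15 [ 466.9 -156.5  151.7]
18 [ 467.5 -149.   161.4]
21 [ 468.1 -140.9  170.7]
24 [ 468.7 -132.4  179.5]
27 [ 469.4 -123.4  187.9]
30 [ 470.2 -114.   195.8]
[-0.0522  0.004  -0.    ]
```

Gap 0.102 × 92 mm ≈ 9.4 mm, so the 10 mm tab is held. I start raising it about the blue-side bottom corner.

Emit:
arm_command(commands=[[0,[0.2,2.3,5.7],[-0.026,0.002,0]],[0,[0.2,2.5,5.7],[-0.026,0.002,0]],[0,[0.2,2.6,5.5],[-0.026,0.002,0]],[0,[0.2,2.8,5.5],[-0.026,0.002,0]],[0,[0.2,2.9,5.4],[-0.026,0.002,0]],[0,[0.2,3.0,5.4],[-0.026,0.002,0]],[0,[0,0,0],[0,0,0]]])

```text
time: 7.18
tool_pos: [464.9, -169.0, 131.3]
eef_rot: [0.76, -0.031, 0.029, -0.648]
ft_force: [-0.5, -0.8, -2.4]
finger_gap: 0.107
```

```bash
cat >> h.py <<'E'
def plan(target):
    s,M=show()
    ya=-0.0766; X=np.array([np.cos(ya),np.sin(ya),0]);Y=np.array([-np.sin(ya),np.cos(ya),0])
    P=np.array([472.5,-80.8,12])+113*Y
    p0=np.array([464.6,-186.1,98.]); R0=R.from_matrix(np.stack([X,[0,0,-1],np.cross(X,[0,0,-1])],1))
    v=s["tool_pos"]-P; print("tilt by tool",np.degrees(np.arctan2(-M[:,1]@Y,-M[:,1][2])*-1).round(1),"by pos",np.degrees(np.arctan2(v[2],-v@Y)-np.arctan2((p0-P)[2],-(p0-P)@Y)).round(1),"radius",np.hypot(v[2],v@Y).round(1),np.hypot((p0-P)[2],(p0-P)@Y).round(1))
    Q=R.from_rotvec(-np.radians(target)*X)
    print("to",target,"shift",(P+Q.apply(p0-P)-s["tool_pos"]).round(1),"rot",((Q*R0)*R.from_matrix(M).inv()).as_rotvec().round(3))
E
python3 -c "
from h import *
plan(9);plan(20)"
```

```text
t 7.18 pos [ 464.9 -169.   131.3] gap 0.107 F [-0.5 -0.8 -2.4]
jaw x [ 0.996 -0.085  0.005] y [-0.009 -0.158 -0.987] z [ 0.085  0.984 -0.158]
q [-0.43  0.43  0.74  2.1  -0.21  0.69  0.33]
tilt by tool -9.1 by pos 9.2 radius 234.2 234.9
to 9 shift [ 0.9 -1.  -0.2] rot [0.002 0.005 0.008]
t 7.18 pos [ 464.9 -169.   131.3] gap 0.107 F [-0.5 -0.8 -2.4]
jaw x [ 0.996 -0.085  0.005] y [-0.009 -0.158 -0.987] z [ 0.085  0.984 -0.158]
q [-0.43  0.43  0.74  2.1  -0.21  0.69  0.33]
tilt by tool -9.1 by pos 9.2 radius 234.2 234.9
to 20 shift [ 3.  25.4 36.2] rot [-0.189  0.02   0.008]
```

Emit:
arm_command(commands=[[0,[0.4,3.1,5.4],[-0.027,0.003,0.001]],[0,[0.4,3.3,5.3],[-0.027,0.003,0.001]],[0,[0.4,3.5,5.2],[-0.027,0.003,0.001]],[0,[0.4,3.7,5.1],[-0.027,0.003,0.001]],[0,[0.4,3.8,5.0],[-0.027,0.003,0.001]],[0,[0.4,3.9,5.0],[-0.027,0.003,0.001]],[0,[0.4,4.0,5.0],[-0.027,0.003,0.001]],[0,[0,0,0],[0,0,0]]])

```text
time: 7.85
tool_pos: [467.5, -142.6, 166.6]
eef_rot: [0.819, -0.033, 0.023, -0.573]
ft_force: [0.3, 0.9, -1.8]
finger_gap: 0.106
```

Run:
```python
from h import *
plan(30)
from cell import camera
c=camera("scene"); cv2.imwrite("pics/scene4.png",cv2.resize(c["frame"][100:310,180:440],None,fx=3,fy=2.8)[:590])
```

```text
t 7.85 pos [ 467.5 -142.6  166.6] gap 0.106 F [ 0.3  0.9 -1.8]
jaw x [ 0.997 -0.08   0.   ] y [-0.027 -0.341 -0.94 ] z [ 0.076  0.936 -0.342]
q [-0.75  0.44  0.93  2.1  -0.    0.74  0.05]
tilt by tool -20.0 by pos 20.0 radius 233.5 234.9
to 30 shift [ 2.6 28.6 29.2] rot [-0.173  0.014  0.004]
```

View pics/scene4.png

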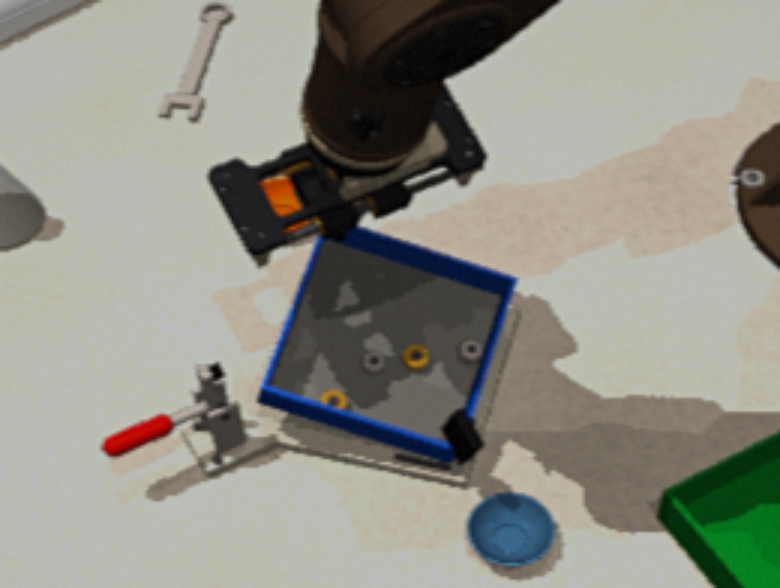

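The tray is at 20°, still held, and the fittings have begun to move. I continue to 30°.

Emit:
arm_command(commands=[[0,[0.4,4.0,4.6],[-0.025,0.002,0]],[0,[0.4,4.1,4.5],[-0.025,0.002,0]],[0,[0.4,4.2,4.4],[-0.025,0.002,0]],[0,[0.4,4.3,4.3],[-0.025,0.002,0]],[0,[0.4,4.3,4.2],[-0.025,0.002,0]],[0,[0.4,4.3,4.1],[-0.025,0.002,0]],[0,[0.4,4.2,4.0],[-0.025,0.002,0]],[0,[0,0,0],[0,0,0]]])

```text
time: 8.57
tool_pos: [465.6, -117.8, 193.5]
eef_rot: [0.864, -0.041, 0.021, -0.502]
ft_force: [-0.0, 1.5, -3.8]
finger_gap: 0.107
```

Emit:
arm_command(commands=[[0,[0,0,0],[0,0,0]],[0,[0,0,0],[0,0,0]],[0,[0,0,0],[0,0,0]],[0,[0,0,0],[0,0,0]]])

```text
time: 8.9
tool_pos: [464.8, -119.8, 192.4]
eef_rot: [0.862, -0.043, 0.022, -0.504]
ft_force: [1.2, -0.3, -1.9]
finger_gap: 0.108
```

Run:
```python
from h import *
plan(30)
from cell import camera
c=camera("scene"); np.savez("scene5.npz",**c); cv2.imwrite("pics/scene5.png",cv2.resize(c["frame"][100:310,180:440],None,fx=3,fy=2.8)[:590])
c=camera("wrist"); cv2.imwrite("pics/wrist5.png",c["frame"])
```

```text
t 8.9 pos [ 464.8 -119.8  192.4] gap 0.108 F [ 1.2 -0.3 -1.9]
jaw x [ 0.995 -0.096 -0.005] y [-0.052 -0.487 -0.872] z [ 0.081  0.868 -0.49 ]
q [-0.96  0.5   1.05  2.09  0.11  0.83 -0.13]
tilt by tool -29.3 by pos 28.3 radius 236.2 234.9
to 30 shift [5.3 5.8 3.4] rot [-0.012 -0.004  0.02 ]
```

View pics/scene5.png

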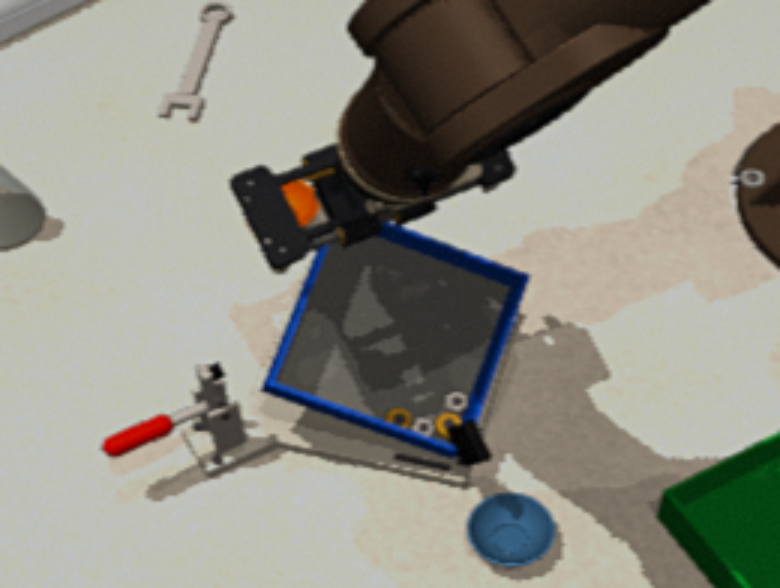

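View pics/wrist5.png

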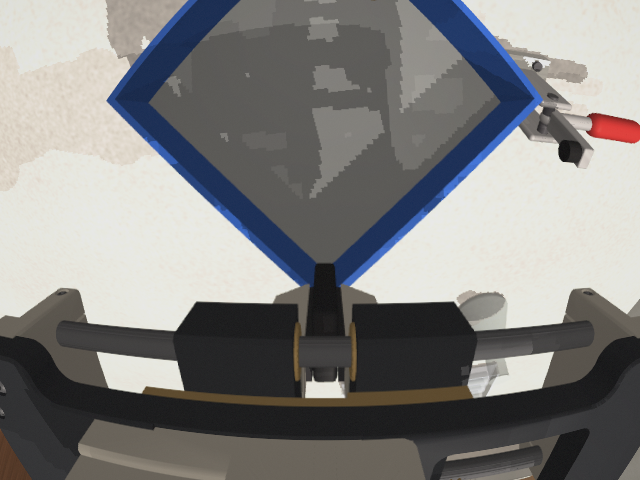

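All four fittings are near the blue-dish corner, at crop (447,424), (423,428), (400,417) and (457,400). I nudge the tilt to a full 30° and check that they have settled.

Emit:
arm_command(commands=[[0,[2,2.5,2.5],[-0.012,0,0.008]],[0,[2,2.5,2.5],[-0.012,0,0.008]],[0,[1,1,1],[-0.005,0,0]],[0,[0,0,0],[0,0,0]],[0,[0,0,0],[0,0,0]],[0,[0,0,0],[0,0,0]],[0,[0,0,0],[0,0,0]],[0,[0,0,0],[0,0,0]]])

```text
time: 9.67
tool_pos: [469.5, -113.4, 198.8]
eef_rot: [0.871, -0.035, 0.017, -0.49]
ft_force: [0.0, -1.2, -4.1]
finger_gap: 0.107
```

Run:
```python
from h import *
plan(30)
from cell import camera
c=camera("scene"); np.savez("scene6.npz",**c); cv2.imwrite("pics/scene6.png",cv2.resize(c["frame"][165:275,255:375],None,fx=5,fy=5,interpolation=cv2.INTER_CUBIC))
W=cloud(c); 
# tray floor plane tilt: grey floor points
u0,v0,u1,v1=285,190,330,235
p=W[195:225,300:330].reshape(-1,3); p=p[np.isfinite(p[:,0])]
q=p-p.mean(0); n=np.linalg.svd(q)[2][2]; n*=np.sign(n[2]); print("floor normal",n.round(3),"tilt",np.degrees(np.arccos(n[2])).round(1),"rms",(q@n).std().round(2))
```

```text
t 9.67 pos [ 469.5 -113.4  198.8] gap 0.107 F [ 0.  -1.2 -4.1]
jaw x [ 0.997 -0.078 -0.004] y [-0.044 -0.517 -0.855] z [ 0.065  0.853 -0.519]
q [-1.    0.52  1.07  2.08  0.13  0.84 -0.15]
tilt by tool -31.2 by pos 30.6 radius 236.9 234.9
to 30 shift [ 0.6 -0.7 -3. ] rot [ 0.021 -0.006  0.002]
floor normal [0.04  0.519 0.854] tilt 31.4 rms 2.37
```

View pics/scene6.png

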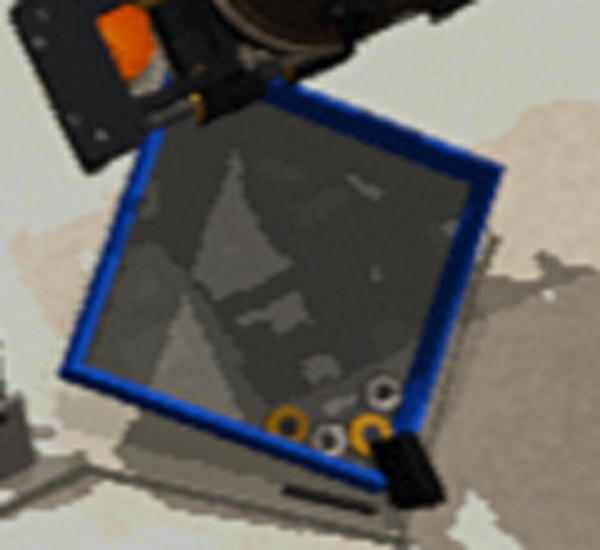

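Emit:
arm_command(commands=[[0,[0,-0.5,-2.5],[0.012,-0.004,0]],[0,[0,0,0],[0,0,0]],[0,[0,0,0],[0,0,0]],[0,[0,0,0],[0,0,0]]])

```text
time: 10.05
tool_pos: [469.2, -114.3, 196.0]
eef_rot: [0.867, -0.035, 0.019, -0.496]
ft_force: [0.1, 0.7, -3.7]
finger_gap: 0.111
```

Run:
```python
from h import *
plan(30)
from cell import camera,r
F=[]
c=camera("scene"); F.append(r.get_state()["ft_force"])
camera("top"); F.append(r.get_state()["ft_force"])
t=camera("top"); F.append(r.get_state()["ft_force"]);print(np.round(F,1).tolist())
cv2.imwrite("pics/scene7.png",cv2.resize(c["frame"][165:275,255:375],None,fx=5,fy=5,interpolation=cv2.INTER_CUBIC))
cv2.imwrite("pics/top7.png",cv2.resize(t["frame"][160:300,240:430],None,fx=4,fy=4,interpolation=cv2.INTER_CUBIC))
ya=-0.0766; X=np.array([np.cos(ya),np.sin(ya),0]);Y=np.array([-np.sin(ya),np.cos(ya),0])
P=np.array([472.5,-80.8,12])+113*Y
Q=R.from_rotvec(-np.radians(30)*X); Ri=np.stack([Q.apply(X),Q.apply(Y),Q.apply([0,0,1])],1)
for k,o in (("prev",dict(np.load("scene6.npz"))),("now",c)):
    E=o["extrinsics"]
    for nm,(u,v) in dict(brassA=(288,425),steelA=(330,438),brassB=(371,432),steelB=(384,391)).items():
        u=255+u/5;v=165+v/5
        d=E[:3,:3]@np.array([(u-o["cx"])/o["fx"],(v-o["cy"])/o["fy"],1]); n=Ri[:,2]; p0=P+n*16
        w=E[:3,3]+d*((p0-E[:3,3])@n)/(d@n); t=Ri.T@(w-P)+[0,113,0]; print(k,nm,t.round(1),"dist to inner corner(107.5)",np.hypot(t[0],107.5-t[1]).round(1))
W=cloud(c);p=W[195:225,300:330].reshape(-1,3)
q=p-p.mean(0); n=np.linalg.svd(q)[2][2]; n*=np.sign(n[2]); print("tilt",np.degrees(np.arccos(n[2])).round(1))
```

```text
t 10.05 pos [ 469.2 -114.3  196. ] gap 0.111 F [ 0.1  0.7 -3.7]
jaw x [ 0.997 -0.079 -0.001] y [-0.041 -0.505 -0.862] z [ 0.068  0.86  -0.507]
q [-0.99  0.51  1.06  2.08  0.12  0.83 -0.14]
tilt by tool -30.4 by pos 30.0 radius 235.3 234.9
to 30 shift [ 0.9  0.3 -0.2] rot [ 0.008 -0.001  0.003]
[[0.7, 1.1, -2.9], [0.1, -0.6, -3.7], [0.1, -0.2, -4.0]]
prev brassA [25.  60.2 16. ] dist to inner corner(107.5) 53.5
prev steelA [ 9.6 74.  16. ] dist to inner corner(107.5) 34.8
prev brassB [-9.5 79.8 16. ] dist to inner corner(107.5) 29.3
prev steelB [-23.7  65.2  16. ] dist to inner corner(107.5) 48.5
now brassA [25.  60.2 16. ] dist to inner corner(107.5) 53.5
now steelA [ 9.6 74.  16. ] dist to inner corner(107.5) 34.8
now brassB [-9.5 79.8 16. ] dist to inner corner(107.5) 29.3
now steelB [-23.7  65.2  16. ] dist to inner corner(107.5) 48.5Traceback (most recent call last):
  File "<stdin>", line 20, in <module>
    u, s, vh = gufunc(a, signature=signature)
               ~~~~~~^^^^^^^^^^^^^^^^^^^^^^^^
    raise LinAlgError("SVD did not converge")
numpy.linalg.LinAlgError: SVD did not converge
```

View pics/scene7.png

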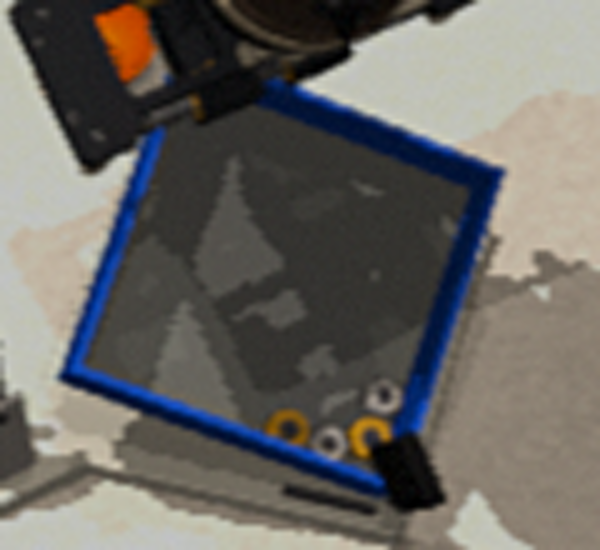

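View pics/top7.png

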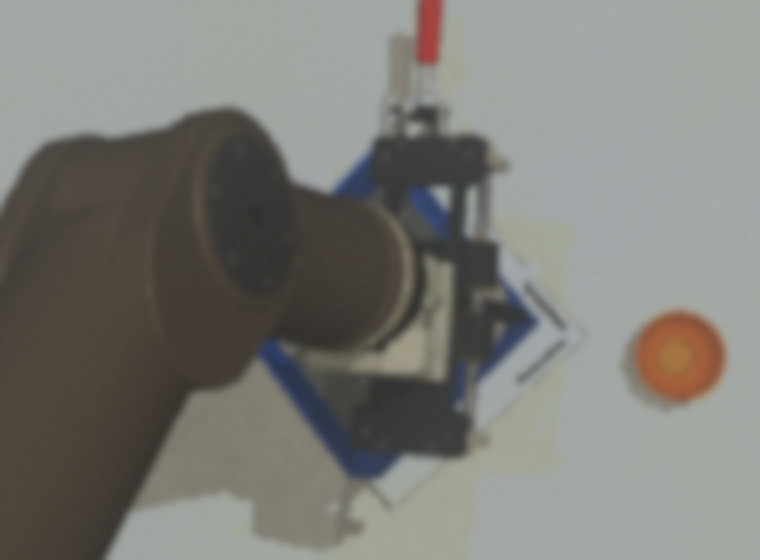

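The tilt is about 30° and the fittings are packed together. Fz is about −3.7 N, close to the full weight of the tray and fittings, so the corner may have lifted slightly. I ease it down a few millimetres while reading the force.

Emit:
arm_command(commands=[[0,[0,0,-1.5],[0,0,0]],[0,[0,0,0],[0,0,0]],[0,[0,0,0],[0,0,0]]])

```text
time: 10.45
tool_pos: [469.7, -114.7, 194.9]
eef_rot: [0.867, -0.034, 0.019, -0.496]
ft_force: [-0.1, 0.2, -0.3]
finger_gap: 0.1
```

Emit:
arm_command(commands=[[0,[0,0,-2],[0,0,0]],[0,[0,0,0],[0,0,0]],[0,[0,0,0],[0,0,0]]])

```text
time: 10.7
tool_pos: [469.9, -115.8, 193.7]
eef_rot: [0.868, -0.034, 0.02, -0.495]
ft_force: [-1.6, 0.4, 0.5]
finger_gap: 0.108
```

Run:
```python
from h import *
plan(30)
from cell import camera,r
F=[]
for i in range(4): c=camera("scene"); F.append(r.get_state()["ft_force"])
print(np.round(F,1).tolist())
cv2.imwrite("pics/scene8.png",cv2.resize(c["frame"][225:285,300:380],None,fx=9,fy=9,interpolation=cv2.INTER_CUBIC))
W=cloud(c);V=cv2.cvtColor(c["frame"],cv2.COLOR_BGR2HSV)[...,2]
p=W[195:225,300:330].reshape(-1,3);p=p[np.isfinite(p[:,0])]
q=p-np.median(p,0); n=np.linalg.svd(q)[2][2]; n*=np.sign(n[2]); k=abs(q@n)<3; q=p[k]-p[k].mean(0); n=np.linalg.svd(q)[2][2]; n*=np.sign(n[2]);print("tilt",np.degrees(np.arccos(n[2])).round(1),n.round(3))
ya=-0.0766; Y=np.array([-np.sin(ya),np.cos(ya),0]); P=np.array([472.5,-80.8,12])+113*Y
print("floor height over pivot (expect 4):",((p[k].mean(0)-P)@n).round(1))
```

```text
t 10.7 pos [ 469.9 -115.8  193.7] gap 0.108 F [-1.6  0.4  0.5]
jaw x [ 0.997 -0.079  0.   ] y [-0.04  -0.507 -0.861] z [ 0.069  0.858 -0.508]
q [-0.98  0.52  1.06  2.08  0.12  0.82 -0.14]
tilt by tool -30.6 by pos 29.3 radius 234.4 234.9
to 30 shift [0.2 1.8 2. ] rot [ 0.01  -0.     0.003]
[[-0.8, -0.4, 1.7], [-0.9, -0.5, 2.4], [-0.4, -0.1, 2.4], [-0.6, -1.2, 2.1]]
tilt 29.7 [0.03  0.495 0.869]
floor height over pivot (expect 4): 3.8
```

View pics/scene8.png

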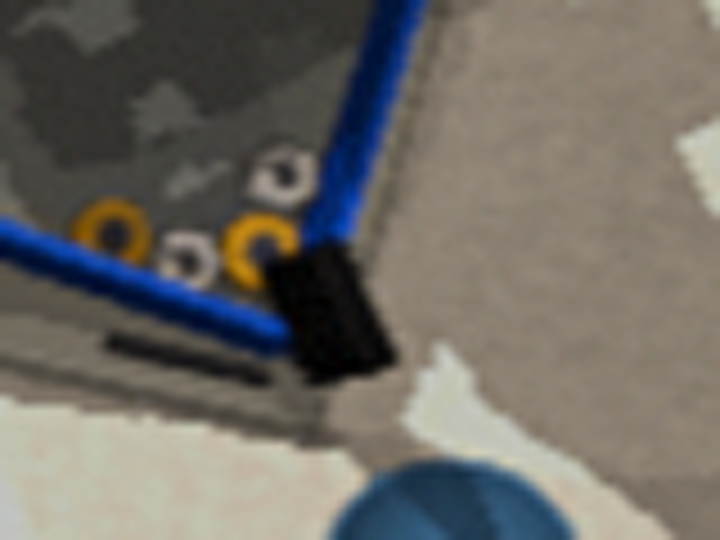

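The tray corner rests on the plate again (Fz about +2 N) at roughly 30°. All four fittings touch each other and the walls in the blue-dish corner, at crop (112,235), (187,260), (262,250) and (285,175). They haven't moved between frames, so I hand the job in.

Run:
```python
from h import *
from cell import r
show(); print(r.close_job())
```

```text
t 10.9 pos [ 469.9 -115.7  193.7] gap 0.109 F [-0.6 -1.2  2.1]
jaw x [ 0.997 -0.079  0.   ] y [-0.04  -0.507 -0.861] z [ 0.068  0.858 -0.508]
q [-0.98  0.52  1.06  2.08  0.12  0.82 -0.14]
the job is handed in; nothing more can be done
None
```

I pushed the red handle over with the closed fingers and the clamp fell fully open. I then gripped the tab on the orange-dish side, the one farther from the blue dish, and raised that side to about 30°. I handed the job in at 10.9 s with the tray still held.

**What the last checks showed:**
- **Tilt:** 29.7° from the floor depth, 30.6° from the tool orientation and 29.3° from the tool position.
- **Grip:** the gap is about 10 mm, which matches the tab thickness.
- **Fittings:** all four lie together in the blue-dish corner and did not move between frames. They sit in a V along both walls, so the very tip of the corner is probably empty.
- **Clamp:** it was open in the last views that showed it.
- **Other objects:** nothing else was touched, as far as the pictures show. I did not measure their positions again at the end.

**Disagreements between checks:**
- **Corner lift:** the wrist force suggested the pivot corner had lifted a millimetre or two. I lowered the tray about 2 mm, and the force then showed it resting on the plate, pressing at about 2 N.
- **Fitting distances:** my estimate put the fittings 29 to 54 mm from the inner corner and 3 to 7 mm off the walls, but the pictures show them touching the walls. I took the difference as error in the tray pose and trusted the pictures.

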